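Valve to the top

ROBOT

A 6-joint arm with a two-finger parallel gripper is mounted at the origin on the work surface. World frame = base frame: x ahead of the robot, y to its left, z up, the work surface at z = 0. Lengths are in m, angles in rad, forces in N, time in s.
With the tool pointing down it reaches from about 0.25 to 0.725 m from the base axis. Payload 4 kg.
Tool frame: the origin (TCP) lies on the centre line of the jaws, within the pads' length; the fingertips stand 17 mm ahead of it and the grasp point (between the pads) lies 2 mm behind it; z points along the fingers, y is the line along which they close (so a half turn about z gives the same grasp; the last joint's range is limited). The gripper opens to 85 mm and grips with 20 to 120 N. Pads are 22 mm wide; open, the fingers measure 114 mm over their backs; the gripper's body (76 mm by 85 mm) begins 54 mm behind the grasp point. The pads swing forward as they close: fully open they stand 13 mm farther back than shut.
Start: joints at [1.121, 0.241, 0.005, 1.335, 0, 1.571], TCP at [0.217, 0.45, 0.248] pointing down, gripper open.
Joint ranges: [-2.72, 2.72], [-1.05, 1.87], [-1.09, 1.28], [-1.99, 2.15], [-1.42, 1.44], [-3.14, 3.14]. Speed limits (rad/s): [2.79, 2.79, 3.14, 3.14, 3.14, 3.14].

INTERFACE

Orientations are given as a unit quaternion [x, y, z, w].
In Python, from workcell import bot, camera, get_calibration gives the robot as it stands.
- The arm moves only by the tool apply_moves, never from a script. Its argument "steps" is a list of rows, each a list of 3 entries, a list of its own where there are three numbers: the shift along the tool's x, y, z as a fraction of full scale, then the turn, a rotation vector about the tool's x, y, z as a fraction of full scale, then the opening, from 0 (shut) to 1 (fully open). A call has exactly 8 rows; each row shifts and turns the commanded pose from where the row before left it, along the tool's axes as they then stand; what a row does not reach is not made up. Full scale, the value 1, is 20 cm for a shift and pi rad for a turn. A row lasts 1/12 s, in which the tool goes at most 41.7 mm and 7.16 degrees, less where a joint would pass 70% of its speed; a pose out of reach is approached as far as the arm can. A call with a number of a shift or a turn outside -1 to 1 is refused whole. A call with a gripper value outside its range is refused whole. The fingers move at their own pace and stop on an object; the grip force is fixed at half the most. Time passes only in rows, so rows that do not move let the fingers close, or fill a call up. It gives the time, the measured TCP pose, the force, the opening and the grip force at its end, in the units of the state.
- bot.get_obs(): the state, without advancing time (a new reading comes with each control period).
- camera(name): name is "scene" or "side" or "wrist"; returns (picture, depth): 400x640x3 uint8, red, green, blue; 400x640 float32, m along the optical axis (not along the pixel's ray), 0 where there is no reading.
- get_calibration(name): a dict with "fov_y" (degrees; the focal length in pixels is half the picture's height over the tangent of half this angle, whatever the lens; pixels are square), "cx", "cy" (the principal point, pixels), "dist_coeffs" ([k1, k2, p1, p2, k3] as OpenCV has them; the pictures are not rectified), "rvec" (rotation vector, rad) and "tvec" (3), from world to camera coordinates, as OpenCV has them. Camera axes: x right, y down, z forward; pixel columns grow to the right and rows downward; lengths in m; the calibration is good to about 2 mm. A picture is of the moment at which its call begins: read the wrist's pose just before it. get_calibration takes no time and is no camera call; for the wrist camera it gives the pose at the moment of the call.
- bot.job_done(): hands the job in; it is judged then, once.
The state is a dict: "clock": time; "joint_pos": joint angles; "joint_vel": joint speeds; "tau": joint torques, N m; "eef_pos": TCP position; "tool_rot": TCP orientation; "ft_force": force on the tool from outside, world axes, zero at the start; "ft_torque": the same for the moment, N m; "grip_width": finger opening in m; "grasp_force": force on a finger pad.
Only numpy, scipy, OpenCV 4.12 (cv2) and the standard library are available. Lean on these libraries where they do the work, as an engineer would, in place of code of your own. Each camera call takes 0.05 s, during which the arm holds its last target. There are 200 camera calls.

TASK

The handcart's wheel is in the wheel stand and its tyre is to be pumped up. Push its spokes with your fingertips, one after another, to turn the wheel until the valve stands at the very top, straight up above the hub, and leave it at rest there. Push on the spokes, not on the tyre or the valve, do not shift or lift the stand, and leave the other things on the bench where they are.

Things in the scene. Friction and masses are not known exactly. Their poses are not given: they have to be found in the camera images.
- stand: Loose grey steel wheel stand, 4.5 kg: two inverted-V frames at x = -68 and +68 mm on a base 166 x 300 mm. Origin: centre of its underside, on the bench. x is the axle and points away from the robot side (front), y is level in the wheel's plane, z up. Frames end 14 mm above the axle and are 34 mm wide there; the axle ends at x = -85 and +85 mm. Above it only the wheel is in the way.
- hub (a point): Wheel centre, on the axle in the wheel's middle plane, 215 mm above the bench; it belongs to the stand and has its axes. The hub's flanges, radius 30 mm, reach 49 mm to either side of the plane.
- wheel (a joint): Wheel angle in rad: 0 or 2 pi with the valve at the very top; grows as the wheel turns clockwise seen from the robot side (top goes to the stand's -y). Starts between 2.0 and 4.28, turns freely both ways. The greased hub drags: a spoke takes about 2 N, 75 mm from the axle, and the wheel stays where left; pushed slowly (under 50 mm/s) it stops within 0.05 rad, faster it coasts on.
- spokes: Twelve straight steel rods, 6 mm thick; origin and axes as valve. Six front ones run from the hub (24 mm from the axle, 45 mm in front of the middle plane) to the rim (146 mm, 5 mm in front); 75 mm from the axle they are 28 mm in front. They stand 15, 75, 135, 195, 255, 315 degrees clockwise from the valve, seen from the robot. Six rear ones mirror them behind, at 45, 105 ... 345 degrees.
- tyre: Black tyre, outer diameter 376 mm, 36 mm wide, on a blue rim 26 mm wide whose inner edge is 143 mm from the axle; origin and axes as valve. The tyre itself begins 152 mm from the axle. A yellow label strip, 65 mm long, on both sidewalls marks the place of the valve. Not to be pushed.
- valve: Brass stem 8 mm thick with a red cap 12 mm thick, from the rim towards the hub, 143 to 98 mm from the axle, in the middle plane. Origin: the wheel's centre. x: the axle. z: from the hub through the valve, turning with the wheel; straight up when the job is done. Not to be pushed.
- valve_cap (a point): Middle of the red valve cap, 108 mm from the axle.
- spanner: Steel spanner 170 mm long, lying in front of the stand; leave it.
- tyre_lever: Yellow plastic tyre lever 130 mm long, lying in front of the stand; leave it.
- minipump: Aluminium hand pump with black ends, 300 mm long, 32 mm thick, lying to the side; leave it.
- stupa: Terracotta stupa figure, 68 mm across, 118 mm high, standing beside the stand; leave it.
- elephant: Terracotta elephant, about 140 mm long, 90 mm high, standing beside the stand; leave it.
- oil_lamp: Terracotta oil-lamp bowl, 84 mm across, 30 mm high, to one side in front of the stand; leave it.
- green_bottle: Green bottle, 80 mm across, 220 mm high, standing at the side; leave it.

How it is judged:
By the outcome, as a careful person would: the job done as asked, in the order asked, and still so for the second after the job is handed in, with the robot touching nothing.
It also fails if it takes over 54 s, if anything falls off the work surface, if the arm or the gripper's body presses on something with over 40 N, if the wrist force passes 120 N, or if a joint passes its speed limit or range.

## Working session

There is one attempt and no reset: what is moved stays moved. The work goes in short steps, Python scripts to look and compute and a tool call to move; the robot and the scene stay as the last step left them, time stands still between calls to the robot, and variables do not carry over. Pictures are saved under pics/ and viewed, at most 10 in all, crops included, and the job is handed in when it is done.

Besides the shell and the picture viewer there is one more tool, called after ">>>" as name(argument=value, ...), one argument or row to a line, values as JSON. apply_moves: Moves the arm, as the interface text tells. Its arguments: {"type":"object","properties":{"steps":{"type":"array"}},"required":["steps"]}

```bash
mkdir -p pics; ls
python3 - <<'E'
from workcell import bot,camera,get_calibration
import cv2,numpy as np
o=bot.get_obs();print(o['clock'],o['eef_pos'],o['tool_rot'])
for n in("scene","side"):
    p,d=camera(n);c=get_calibration(n);print(n,c);np.savez(f'pics/{n}0.npz',p=p,d=d,**{k:np.array(v) for k,v in c.items()})
    cv2.imwrite(f'pics/{n}0.png',p[:,:,::-1])
E
```

```text
pics
0.0 [0.21712811 0.44973235 0.24740309] [ 2.23014546e-01  9.74814542e-01 -1.03084906e-03 -2.43157735e-04]
scene {'fov_y': 46.60229291419381, 'cx': 317.6827295414663, 'cy': 199.2678503178748, 'dist_coeffs': array([0.04383391, 0.        , 0.        , 0.        , 0.        ]), 'rvec': array([ 2.07521418,  1.48155298, -0.52042752]), 'tvec': array([-0.14196528, -0.24672397,  2.01891034])}
side {'fov_y': 48.169680210934835, 'cx': 316.2742912185589, 'cy': 199.45294635896028, 'dist_coeffs': array([0.00535394, 0.        , 0.        , 0.        , 0.        ]), 'rvec': array([ 2.28990701, -0.53620931,  0.21900485]), 'tvec': array([-0.474625  ,  0.30001264,  1.53846025])}
```

View pics/scene0.png

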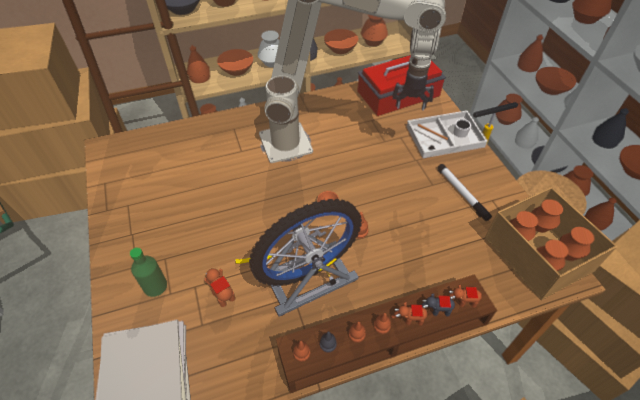

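View pics/side0.png

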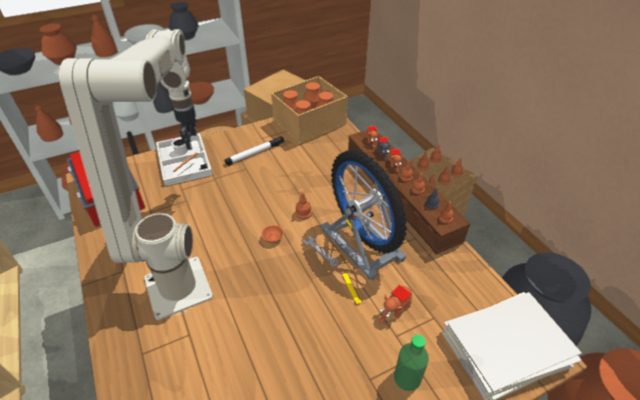

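The scene shows the wheel around (305,242), with a yellow label near (332,264). The side view shows the wheel around (369,200), the lever at (351,288), the lamp at (272,235), the stupa at (303,206) and the elephant at (397,302). Next I fit the wheel plane from the blue rim's depth and locate the label and cap.

```bash
cat > h.py <<'E'
import numpy as np,cv2
from workcell import bot,camera,get_calibration
def load(n,tag):
    z=np.load(f'pics/{n}{tag}.npz');return z['p'],z['d'],{k:z[k] for k in('fov_y','cx','cy','dist_coeffs','rvec','tvec')}
def K(c):
    f=200/np.tan(np.radians(c['fov_y'])/2);return np.array([[f,0,c['cx']],[0,f,c['cy']],[0,0,1.]])
def rays(c,uv):
    R=cv2.Rodrigues(np.array(c['rvec']))[0];q=cv2.undistortPoints(np.array(uv,float).reshape(-1,1,2),K(c),np.array(c['dist_coeffs']))[:,0]
    q=np.c_[q,np.ones(len(q))];return -R.T@np.array(c['tvec']),q@R   # origin, dirs (unit depth)
def proj(c,X): return cv2.projectPoints(np.array(X,float).reshape(-1,3),np.array(c['rvec']),np.array(c['tvec']),K(c),np.array(c['dist_coeffs']))[0][:,0]
def pts(c,d,m):
    v,u=np.nonzero(m&(d>0));o,r=rays(c,np.c_[u,v]);return o+r*d[v,u][:,None],np.c_[u,v]
def hsv(p): return cv2.cvtColor(p,cv2.COLOR_RGB2HSV).astype(int)
def fit(P):
    """plane+circle; returns centre, normal"""
    for _ in range(4):
        c=P.mean(0);n=np.linalg.svd(P-c,full_matrices=False)[2][2];e=(P-c)@n;P=P[abs(e)<max(2*e.std(),.004)]
    return c,n,P,e.std()
E
python3 - <<'E'
from h import *
for n in('scene','side'):
    p,d,c=load(n,0);h=hsv(p)
    m=(h[...,0]>100)&(h[...,0]<130)&(h[...,1]>120)&(h[...,2]>50)
    P,uv=pts(c,d,m);k=(P[:,2]>.04)&(P[:,2]<.39)&(abs(P[:,0]-.5)<.35)&(abs(P[:,1])<.4);P=P[k]
    cc,nn,Q,s=fit(P);nn=nn*np.sign(nn[0])
    a=np.cross([0,0,1],nn);a/=np.linalg.norm(a);b=np.cross(nn,a)
    q=np.c_[(Q-cc)@a,(Q-cc)@b];A=np.c_[2*q,np.ones(len(q))];s_=np.linalg.lstsq(A,(q**2).sum(1),rcond=None)[0]
    C=cc+a*s_[0]+b*s_[1];print(n,len(P),len(Q),s,'normal',nn,'yaw',np.degrees(np.arctan2(nn[1],nn[0])),'centre',C,'r',np.sqrt(s_[2]+s_[0]**2+s_[1]**2))
    m=(h[...,0]>20)&(h[...,0]<33)&(h[...,1]>170)&(h[...,2]>130)
    nl,L,st,ce=cv2.connectedComponentsWithStats(m.astype(np.uint8))
    for i in range(1,nl):
        if st[i,4]>5:
            P,_=pts(c,d,L==i)
            if len(P):print(' yellow',st[i],ce[i],np.median(P,0))
    m=((h[...,0]<6)|(h[...,0]>174))&(h[...,1]>190)&(h[...,2]>110)
    nl,L,st,ce=cv2.connectedComponentsWithStats(m.astype(np.uint8))
    for i in range(1,nl):
        if st[i,4]>2:
            P,_=pts(c,d,L==i)
            if len(P):print(' red',st[i],ce[i],np.median(P,0))
ims=[]
for n,(x,y,w,hh) in(('scene',(190,180,200,150)),('side',(290,140,133,150))):
    p=load(n,0)[0][y:y+hh,x:x+w];ims.append(cv2.resize(p,(400 if n=='side' else 400,450 if n=='side' else 300),interpolation=cv2.INTER_CUBIC))
ims[0]=cv2.copyMakeBorder(ims[0],0,150,0,0,cv2.BORDER_CONSTANT)
cv2.imwrite('pics/crop0.png',np.hstack(ims)[:,:,::-1])
E
```

```text
scene 625 496 0.0037284227836898052 normal [ 0.98901391  0.14642685 -0.02026493] yaw 8.421655610703915 centre [ 0.67461529 -0.10980535  0.21953177] r 0.14846049056585547
 yellow [485 124   8  15  63] [488.19047619 130.46031746] [ 0.01809368  1.07460125 -0.24050935]
 yellow [268 256   4   3   9] [269.11111111 256.77777778] [ 0.54117181 -0.21792345  0.00848524]
 yellow [235 258  15   6  63] [241.3968254  260.42857143] [ 0.52402765 -0.31431138  0.00956557]
 yellow [327 258  10   8  30] [331.33333333 261.8       ] [ 0.66952898 -0.02955867  0.07696021]
 red [364  56  46  37 785] [387.21783439  74.81401274] [-0.12186102  0.51348075  0.13724116]
 red [428  62  14  15 107] [433.44859813  69.6728972 ] [-0.08497957  0.73649822  0.136587  ]
 red [387  97   5   5  12] [389.16666667  99.16666667] [-0.02917172  0.49404645  0.07882489]
 red [378  99  15  15  77] [383.66233766 106.36363636] [-0.0244741   0.46751717  0.04777945]
 red [211 276  19  18 181] [219.75138122 284.52486188] [ 0.63352164 -0.40030712  0.08080605]
 red [466 287  12  11 117] [471.54700855 292.00854701] [0.95064892 0.30870207 0.1
[... 468 characters left out ...]
 19  31 182] [351.         288.06593407] [ 0.52613017 -0.27336297  0.0071915 ]
 red [369 127   7   4  28] [372.  128.5] [0.94695129 0.30522413 0.16512839]
 red [379 137   9   5  32] [383.03125 139.4375 ] [0.94665368 0.21381968 0.16673824]
 red [391 149   9   5  37] [394.62162162 151.24324324] [0.94455208 0.12886869 0.16631469]
 red [ 70 152  22  51 377] [ 81.05039788 174.74801061] [-0.20878388  0.59171292  0.13607132]
 red [137 191   7  18  47] [139.91489362 200.40425532] [-0.03466228  0.43717303  0.04245071]
 red [ 87 207  12  19 107] [ 93.10280374 215.5046729 ] [-0.20998841  0.42221101  0.05731475]
 red [392 285  19  17 177] [401.03389831 293.07909605] [ 0.63046308 -0.40358507  0.08122701]
```

View pics/crop0.png

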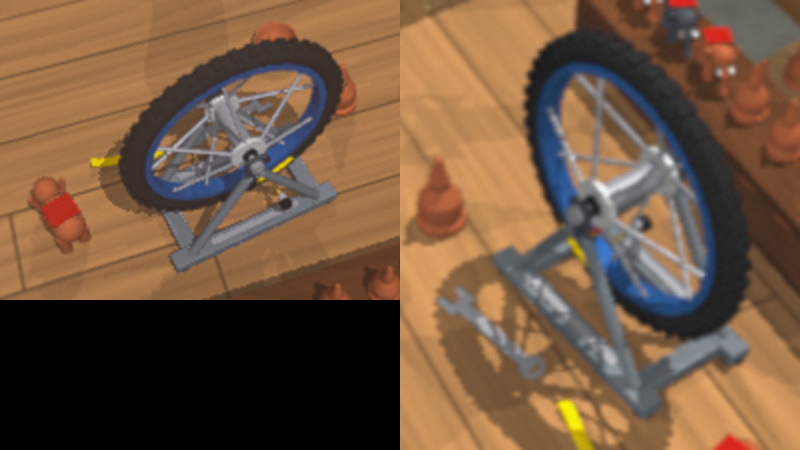

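The crop shows the yellow label below the hub, at (576,250) in the side half of the crop. The wheel angle is therefore about 3.6, and turning clockwise is the shorter way. I'll plan an approach with the tool level and facing the wheel, then measure with the wrist camera.

```bash
cat >> h.py <<'E'
from scipy.spatial.transform import Rotation as Ro
HUB=np.array([.663,-.112,.215]);YAW=np.radians(8.2)
def S():  # stand axes as columns
    return Ro.from_euler('z',YAW).as_matrix()
def w(p): return HUB+S()@np.array(p,float)
def Rgoal(): # tool x left, y up, z = stand x
    M=S();return Ro.from_matrix(np.c_[M[:,1],M[:,2],M[:,0]])
def plan(p0,R0,p1,R1,n):
    rv=(R0.inv()*R1).as_rotvec()/n;dr=np.round(rv/np.pi,4);R=R0;p=np.array(p0)
    for i in range(n):
        sh=np.round(R.inv().apply((p1-p)/(n-i))/.2,3)
        print([sh.tolist(),dr.tolist(),0]);p=p+R.apply(sh*.2);R=R*Ro.from_rotvec(dr*np.pi)
    print('end',p,R.as_quat())
def st():
    o=bot.get_obs();p=o['eef_pos'];print('t',o['clock'],'tcp stand',np.round(S().T@(p-HUB)*1000,1),'rot err deg',np.round(np.degrees((Ro.from_quat(o['tool_rot']).inv()*Rgoal()).as_rotvec()),2),'F',np.round(S().T@o['ft_force'],2),'q',np.round(o['joint_pos'],2),'w',o['grip_width'])
    return o
E
python3 -c "
from h import *
o=st();plan(o['eef_pos'],Ro.from_quat(o['tool_rot']),w([-.22,0,.11]),Rgoal(),24)
c=load('side',0)[2];print(proj(c,[w([-.085,0,0]),w([0,0,.188]),w([0,.188,0]),w([0,-.188,0])]))
c=load('scene',0)[2];print(proj(c,[w([.085,0,0]),w([0,0,.188]),w([0,.188,0]),w([0,-.188,0])]))"
```

```text
t 0.1 tcp stand [-361.2  619.6   32.5] rot err deg [-82.2  -43.65  43.73] F [ 0.04 -0.31  0.54] q [ 1.12  0.24  0.    1.34 -0.    1.57] w 0.08554955673144404
[[-0.097, -0.091, -0.016], [-0.019, -0.0101, 0.0101], 0]
[[-0.1, -0.087, -0.018], [-0.019, -0.0101, 0.0101], 0]
[[-0.103, -0.082, -0.02], [-0.019, -0.0101, 0.0101], 0]
[[-0.106, -0.078, -0.021], [-0.019, -0.0101, 0.0101], 0]
[[-0.109, -0.073, -0.022], [-0.019, -0.0101, 0.0101], 0]
[[-0.112, -0.068, -0.023], [-0.019, -0.0101, 0.0101], 0]
[[-0.115, -0.063, -0.024], [-0.019, -0.0101, 0.0101], 0]
[[-0.118, -0.058, -0.023], [-0.019, -0.0101, 0.0101], 0]
[[-0.12, -0.053, -0.023], [-0.019, -0.0101, 0.0101], 0]
[[-0.123, -0.047, -0.022], [-0.019, -0.0101, 0.0101], 0]
[[-0.125, -0.042, -0.021], [-0.019, -0.0101, 0.0101], 0]
[[-0.127, -0.037, -0.019], [-0.019, -0.0101, 0.0101], 0]
[[-0.128, -0.032, -0.017], [-0.019, -0.0101, 0.0101], 0]
[[-0.13, -0.027, -0.015], [-0.019, -0.0101, 0.0101], 0]
[[-0.131, -0.022, -0.012], [-0.019, -0.0101, 0.0101], 0]
[[-0.132, -0.017, -0.009], [-0.019, -0.0101, 0.0101], 0]
[[-0.133, -0.012, -0.006], [-0.019, -0.0101, 0.0101], 0]
[[-0.133, -0.008, -0.002], [-0.019, -0.0101, 0.0101], 0]
[[-0.133, -0.004, 0.002], [-0.019, -0.0101, 0.0101], 0]
[[-0.133, 0.0, 0.006], [-0.019, -0.0101, 0.0101], 0]
[[-0.133, 0.004, 0.01], [-0.019, -0.0101, 0.0101], 0]
[[-0.132, 0.008, 0.014], [-0.019, -0.0101, 0.0101], 0]
[[-0.132, 0.011, 0.019], [-0.019, -0.0101, 0.0101], 0]
[[-0.131, 0.013, 0.025], [-0.019, -0.0101, 0.0101], 0]
end [ 0.44532373 -0.14346019  0.32502209] [0.46256629 0.53557402 0.53385249 0.46281143]
[[345.78561126 212.30555815]
 [370.00980008 159.03373629]
 [333.26798978 172.50283895]
 [403.29535209 236.40497496]]
[[319.1301325  265.71633636]
 [305.05141775 207.4958237 ]
 [359.15074169 221.75112499]
 [249.92610749 268.81792036]]
```

>>> apply_moves(
  steps=[
    [[-0.097,-0.091,-0.016],[-0.019,-0.0101,0.0101],0],
    [[-0.1,-0.087,-0.018],[-0.019,-0.0101,0.0101],0],
    [[-0.103,-0.082,-0.02],[-0.019,-0.0101,0.0101],0],
    [[-0.106,-0.078,-0.021],[-0.019,-0.0101,0.0101],0],
    [[-0.109,-0.073,-0.022],[-0.019,-0.0101,0.0101],0],
    [[-0.112,-0.068,-0.023],[-0.019,-0.0101,0.0101],0],
    [[-0.115,-0.063,-0.024],[-0.019,-0.0101,0.0101],0],
    [[-0.118,-0.058,-0.023],[-0.019,-0.0101,0.0101],0],
  ],
)

```text
clock: 0.77
eef_pos: [0.293, 0.2511, 0.2734]
tool_rot: [0.335, 0.903, 0.202, 0.175]
ft_force: [0.8, -0.0, -0.2]
grip_width: 0.0002
grasp_force: 0.0
```

>>> apply_moves(
  steps=[
    [[-0.12,-0.053,-0.023],[-0.019,-0.0101,0.0101],0],
    [[-0.123,-0.047,-0.022],[-0.019,-0.0101,0.0101],0],
    [[-0.125,-0.042,-0.021],[-0.019,-0.0101,0.0101],0],
    [[-0.127,-0.037,-0.019],[-0.019,-0.0101,0.0101],0],
    [[-0.128,-0.032,-0.017],[-0.019,-0.0101,0.0101],0],
    [[-0.13,-0.027,-0.015],[-0.019,-0.0101,0.0101],0],
    [[-0.131,-0.022,-0.012],[-0.019,-0.0101,0.0101],0],
    [[-0.132,-0.017,-0.009],[-0.019,-0.0101,0.0101],0],
  ],
)

```text
clock: 1.43
eef_pos: [0.3675, 0.0584, 0.2991]
tool_rot: [0.416, 0.756, 0.383, 0.331]
ft_force: [0.5, 0.2, -0.9]
grip_width: -0.0003
grasp_force: 0.0
```

>>> apply_moves(
  steps=[
    [[-0.133,-0.012,-0.006],[-0.019,-0.0101,0.0101],0],
    [[-0.133,-0.008,-0.002],[-0.019,-0.0101,0.0101],0],
    [[-0.133,-0.004,0.002],[-0.019,-0.0101,0.0101],0],
    [[-0.133,0,0.006],[-0.019,-0.0101,0.0101],0],
    [[-0.133,0.004,0.01],[-0.019,-0.0101,0.0101],0],
    [[-0.132,0.008,0.014],[-0.019,-0.0101,0.0101],0],
    [[-0.132,0.011,0.019],[-0.019,-0.0101,0.0101],0],
    [[-0.131,0.013,0.025],[-0.019,-0.0101,0.0101],0],
  ],
)

```text
clock: 2.1
eef_pos: [0.4552, -0.1602, 0.3672]
tool_rot: [0.467, 0.568, 0.518, 0.436]
ft_force: [0.8, -0.2, 0.3]
grip_width: 0.0004
grasp_force: 0.0
```

```bash
python3 -c "
from h import *
st()
n='wrist';c=get_calibration(n);p,d=camera(n);print(c)
np.savez('pics/wrist1.npz',p=p,d=d,**{k:np.array(v) for k,v in c.items()});cv2.imwrite('pics/wrist1.png',p[:,:,::-1])"
```

```text
t 2.1 tcp stand [-212.6  -18.1  152.2] rot err deg [-4.75 -2.34  0.7 ] F [ 0.71 -0.35  0.29] q [-0.88 -0.09 -1.09 -0.82  1.06  1.41] w 0.0003512353596345633
{'fov_y': 70.07365184961783, 'cx': 322.1309864777867, 'cy': 195.68132681159733, 'dist_coeffs': array([-0.05122149,  0.        ,  0.        ,  0.        ,  0.        ]), 'rvec': array([-2.23569034,  0.07929736, -2.06866362]), 'tvec': array([-0.39843618, -0.09262557, -0.29886396])}
```

View pics/wrist1.png

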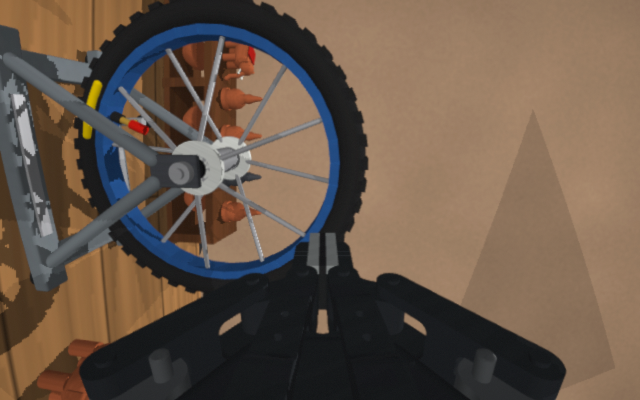

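The wrist view, with image right being world up, shows the cap at (137,127), the label at (92,110) and the axle end at (181,173). Joint 3 sits at its limit this far back, and moving forward relieves it.

```bash
cat >> h.py <<'E'
def snap(tag,n='wrist'):
    c=get_calibration(n);p,d=camera(n);np.savez(f'pics/{n}{tag}.npz',p=p,d=d,**{k:np.array(v) for k,v in c.items()});return p,d,c
def onplane(c,uv,x):
    o,r=rays(c,uv);nx=S()[:,0];t=(HUB@nx+x-o@nx)/(r@nx);return (o+r*t[:,None]-HUB)@S()   # stand coords rel hub
def ang(q): return np.arctan2(-q[...,1],q[...,2])
def measure(p,d,c):
    h=hsv(p)
    for nm,m,x in(('cap',((h[...,0]<6)|(h[...,0]>174))&(h[...,1]>190)&(h[...,2]>90),0.),('label',(h[...,0]>20)&(h[...,0]<33)&(h[...,1]>170)&(h[...,2]>120),-.018)):
        nl,L,s,ce=cv2.connectedComponentsWithStats(m.astype(np.uint8))
        for i in range(1,nl):
            q=onplane(c,[ce[i]],x)[0];r=np.hypot(q[1],q[2])
            if s[i,4]>15 and r<.22: print(nm,s[i,4],np.round(ce[i],1),'yz',np.round(q[1:],4),'r',round(r,4),'theta',round(ang(q)%(2*np.pi),3))
    m=(h[...,0]>100)&(h[...,0]<130)&(h[...,1]>120)&(h[...,2]>40)
    return m
E
python3 - <<'E'
from h import *
import h
p,d,c=load('wrist',1)
m=measure(p,d,c)
P,uv=pts(c,d,m)
print(len(P));Q=(P-HUB)@S();r=np.hypot(Q[:,1],Q[:,2]);k=(r<.2)&(abs(Q[:,0])<.05);P=P[k]
# front rim edge: rim side face pixels
print(np.percentile(Q[k][:,0],[2,10,30,50,70,90]))
cc,nn,F,s=fit(P[Q[k][:,0]<np.percentile(Q[k][:,0],30)]);nn*=np.sign(nn[0])
a=np.cross([0,0,1],nn);a/=np.linalg.norm(a);b=np.cross(nn,a);q=np.c_[(F-cc)@a,(F-cc)@b]
s_=np.linalg.lstsq(np.c_[2*q,np.ones(len(q))],(q**2).sum(1),rcond=None)[0];C=cc+a*s_[0]+b*s_[1]
print('n',nn,'yaw',np.degrees(np.arctan2(nn[1],nn[0])),'C(front face)',C,'r',np.sqrt(s_[2]+s_[0]**2+s_[1]**2),s,len(F))
print('axle end',onplane(c,[[181,173]],-.085))
v,u=np.nonzero((d>0));
o,rr=rays(c,[[181,173]]);print('axle end depth pt',o+rr*d[173,181])
E
```

```text
cap 77 [251.1  53.9] yz [0.1252 0.0523] r 0.1357 theta 5.108
cap 164 [138.4 127.3] yz [ 0.0426 -0.0981] r 0.107 theta 3.551
label 251 [93.8 93.5] yz [ 0.0828 -0.1387] r 0.1616 theta 3.68
label 22 [123.  120.1] yz [ 0.0514 -0.1038] r 0.1158 theta 3.601
label 118 [ 86.4 130.3] yz [ 0.0395 -0.1567] r 0.1616 theta 3.389
10682
[-0.01502974 -0.01427089 -0.01343925 -0.01259865 -0.0085881   0.00346697]
n [9.89531103e-01 1.44319612e-01 2.15743805e-04] yaw 8.29788162649158 C(front face) [ 0.64904132 -0.11331085  0.21680468] r 0.14884020413427146 0.0004953466545531982 3189
axle end [[-0.085       0.00098678  0.00581365]]
axle end depth pt [[ 0.57911726 -0.12316197  0.22057949]]
```

```bash
sed -i 's/^HUB=.*/HUB=np.array([.662,-.1115,.2155]);YAW=np.radians(8.3)/' h.py
python3 -c "
from h import *
o=st();plan(o['eef_pos'],Ro.from_quat(o['tool_rot']),w([-.12,.06,.055]),Rgoal(),8)"
```

```text
t 2.15 tcp stand [-210.   -22.2  151. ] rot err deg [-4.65 -2.02  0.73] F [ 1.26 -3.66 -0.29] q [-0.88 -0.08 -1.08 -0.84  1.06  1.41] w -5.221454143526669e-05
[[0.05, -0.055, 0.063], [-0.0032, -0.0014, 0.0005], 0]
[[0.05, -0.055, 0.062], [-0.0032, -0.0014, 0.0005], 0]
[[0.05, -0.056, 0.061], [-0.0032, -0.0014, 0.0005], 0]
[[0.051, -0.057, 0.06], [-0.0032, -0.0014, 0.0005], 0]
[[0.051, -0.057, 0.06], [-0.0032, -0.0014, 0.0005], 0]
[[0.051, -0.058, 0.059], [-0.0032, -0.0014, 0.0005], 0]
[[0.051, -0.058, 0.058], [-0.0032, -0.0014, 0.0005], 0]
[[0.051, -0.059, 0.057], [-0.0032, -0.0014, 0.0005], 0]
end [ 0.53466546 -0.0694565   0.2705972 ] [0.46260673 0.53511971 0.53468696 0.46233297]
```

>>> apply_moves(
  steps=[
    [[0.02,-0.02,0.12],[-0.0032,-0.0014,0.0005],0],
    [[0.03,-0.03,0.12],[-0.0032,-0.0014,0.0005],0],
    [[0.04,-0.05,0.1],[-0.0032,-0.0014,0.0005],0],
    [[0.05,-0.06,0.08],[-0.0032,-0.0014,0.0005],0],
    [[0.06,-0.07,0.03],[-0.0032,-0.0014,0.0005],0],
    [[0.07,-0.08,0.02],[-0.0032,-0.0014,0.0005],0],
    [[0.07,-0.08,0.01],[-0.0032,-0.0014,0.0005],0],
    [[0.06,-0.07,0],[-0.0032,-0.0014,0.0005],0],
  ],
)

```text
clock: 2.82
eef_pos: [0.581, -0.0927, 0.2933]
tool_rot: [0.461, 0.555, 0.533, 0.442]
ft_force: [-1.1, -0.2, 0.6]
grip_width: -0.0
grasp_force: 0.0
```

```bash
python3 -c "
from h import *
o=st();plan(o['eef_pos'],Ro.from_quat(o['tool_rot']),w([-.03,.06,.05]),Rgoal(),8)"
```

```text
t 2.8167 tcp stand [-77.4  30.2  77.8] rot err deg [-2.34 -2.32 -0.04] F [-1.16 -0.03  0.63] q [-0.45  0.38 -1.09 -1.42  0.64  1.54] w -3.8080703554520167e-06
[[0.017, -0.016, 0.031], [-0.0016, -0.0016, -0.0], 0]
[[0.018, -0.016, 0.031], [-0.0016, -0.0016, -0.0], 0]
[[0.018, -0.017, 0.031], [-0.0016, -0.0016, -0.0], 0]
[[0.018, -0.017, 0.03], [-0.0016, -0.0016, -0.0], 0]
[[0.018, -0.017, 0.03], [-0.0016, -0.0016, -0.0], 0]
[[0.018, -0.017, 0.03], [-0.0016, -0.0016, -0.0], 0]
[[0.018, -0.017, 0.03], [-0.0016, -0.0016, -0.0], 0]
[[0.018, -0.016, 0.03], [-0.0016, -0.0016, -0.0], 0]
end [ 0.62356203 -0.05650547  0.26557874] [0.46271806 0.53495327 0.53493348 0.46212895]
```

```bash
cat > kin.py <<'E'
from h import *
from scipy.optimize import least_squares
def fk(q,L):
    h,a0,L1,L2,e2,L3,L4,lat=L
    Ry=lambda t:Ro.from_euler('y',t).as_matrix()
    Rz=lambda t:Ro.from_euler('z',t).as_matrix()
    p=np.array([a0,lat,h])+Ry(q[1])@[0,0,L1]+Ry(q[1]-q[2])@[L2,0,e2]
    W=Ry(q[1]-q[2]+q[3]);p=p+W@[L3,0,0]+W@Rz(q[4])@[L4,0,0]
    B=W@Rz(q[4])@Ro.from_euler('x',q[5]-np.pi/2).as_matrix()@np.array([[0,0,1],[1,0,0],[0,1,0.]])
    return Rz(q[0])@p,Rz(q[0])@B
E
python3 - <<'E'
from kin import *
D=[([1.121,.241,.005,1.335,0,1.571],[.21713,.44973,.2474])]
o=bot.get_obs();D.append((o['joint_pos'],o['eef_pos']))
D.append(([-.88,-.09,-1.09,-.82,1.06,1.41],[.4552,-.1602,.3672]))
print(Ro.from_matrix(fk(o['joint_pos'],[.2,0,.4,.4,0,.1,.2,0])[1]).as_quat(),o['tool_rot'])
x0=np.array([.2,0,.4,.4,0,.1,.2,0])
f=lambda L:np.r_[np.concatenate([(fk(q,L)[0]-p)*200 for q,p in D]),(L-x0)*.3]
r=least_squares(f,x0);print(np.round(r.x,4),r.fun[:9]/200)
E
```

```text
[0.46106739 0.55478145 0.53326507 0.44188548] [0.46106739 0.55478145 0.53326507 0.44188548]
[ 2.511e-01 -4.870e-02  5.285e-01  4.327e-01  5.800e-03  1.360e-01
  2.854e-01  2.000e-04] [-1.44528015e-04  6.86461800e-05  2.11875250e-06 -2.19622026e-04
 -4.54742446e-04  3.97722324e-06  2.65944667e-04  2.19767922e-04
 -6.21094825e-06]
```

```bash
cat >> kin.py <<'E'
L=np.array([.2511,-.0487,.5285,.4327,.0058,.136,.2854,.0002])
lo=np.array([-2.72,-1.05,-1.09,-1.99,-1.42,-3.14]);hi=np.array([2.72,1.87,1.28,2.15,1.44,3.14])
def ik(p,R,q0):
    def f(q):
        P,M=fk(q,L);return np.r_[(P-p)*10,(Ro.from_matrix(M).inv()*R).as_rotvec()]
    r=least_squares(f,np.clip(q0,lo+1e-6,hi-1e-6),bounds=(lo,hi));P,M=fk(r.x,L)
    return r.x,np.linalg.norm(P-p)*1e3,np.degrees(np.linalg.norm(f(r.x)[3:]))
E
python3 - <<'E'
from kin import *
q0=bot.get_obs()['joint_pos']
for pitch in(-20,0,20,35):
  for yaw in (-20,0,20):
    R=Ro.from_euler('z',np.radians(yaw))*Ro.from_rotvec(S()[:,1]*np.radians(pitch))*Rgoal()   # +pitch = nose down
    out=[]
    for a in(-57,-34,0,40,62):
        a=np.radians(a);tip=w([-.012,-.078*np.sin(a),.078*np.cos(a)]);p=tip-R.as_matrix()[:,2]*.017
        q,e,g=ik(p,R,q0);out.append((round(e),round(g,1),round(q[2],2)))
    print(pitch,yaw,out)
E
```

```text
-20 -20 [(5, np.float64(12.5), np.float64(-1.05)), (4, np.float64(10.4), np.float64(-1.04)), (3, np.float64(8.4), np.float64(-1.01)), (3, np.float64(8.4), np.float64(-0.97)), (4, np.float64(9.6), np.float64(-0.94))]
-20 0 [(4, np.float64(12.1), np.float64(-1.02)), (3, np.float64(9.8), np.float64(-1.0)), (3, np.float64(7.7), np.float64(-0.94)), (2, np.float64(7.4), np.float64(-0.87)), (3, np.float64(8.3), np.float64(-0.83))]
-20 20 [(3, np.float64(10.6), np.float64(-0.86)), (2, np.float64(9.2), np.float64(-0.83)), (2, np.float64(8.1), np.float64(-0.77)), (2, np.float64(8.5), np.float64(-0.68)), (2, np.float64(9.2), np.float64(-0.64))]
0 -20 [(0, np.float64(0.0), np.float64(-1.08)), (0, np.float64(0.0), np.float64(-1.07)), (0, np.float64(0.0), np.float64(-1.04)), (0, np.float64(0.0), np.float64(-1.01)), (0, np.float64(0.0), np.float64(-0.99))]
0 0 [(0, np.float64(0.0), np.float64(-1.06)), (0, np.float64(0.0), np.float64(-1.03)), (0, np.float64(0.0), np.float64(-0.98)), (0, np.float64(0.0), np.float64(-0.92)), (0, np.float64(0.0), np.float64(-0.89))]
0 20 [(0, np.float64(0.0), np.float6
[... 740 characters left out ...]
0.0), np.float64(-0.51)), (0, np.float64(0.0), np.float64(-0.5))]
35 -20 [(0, np.float64(0.0), np.float64(-0.69)), (0, np.float64(0.0), np.float64(-0.65)), (0, np.float64(0.0), np.float64(-0.61)), (0, np.float64(0.0), np.float64(-0.61)), (0, np.float64(0.0), np.float64(-0.62))]
35 0 [(0, np.float64(0.0), np.float64(-0.67)), (0, np.float64(0.0), np.float64(-0.62)), (0, np.float64(0.0), np.float64(-0.56)), (0, np.float64(0.0), np.float64(-0.52)), (0, np.float64(0.0), np.float64(-0.53))]
35 20 [(0, np.float64(0.0), np.float64(-0.51)), (0, np.float64(0.0), np.float64(-0.45)), (0, np.float64(0.0), np.float64(-0.36)), (0, np.float64(0.0), np.float64(-0.3)), (0, np.float64(0.0), np.float64(-0.29))]
```

```bash
cat >> h.py <<'E'
R0goal=Rgoal
def Rgoal(): return Ro.from_rotvec(S()[:,1]*np.radians(20))*R0goal()
def tip(x,adeg,r=.078):
    a=np.radians(adeg);return w([x,-r*np.sin(a),r*np.cos(a)])-Rgoal().as_matrix()[:,2]*.017
def stt():
    o=st();t=S().T@(o['eef_pos']+Ro.from_quat(o['tool_rot']).as_matrix()[:,2]*.017-HUB);print('tip',np.round(t*1000,1),'r',round(np.hypot(t[1],t[2])*1e3,1),'ang',round(np.degrees(ang(t)),1));return o
E
python3 -c "
from h import *
o=stt();plan(o['eef_pos'],Ro.from_quat(o['tool_rot']),tip(-.055,-50),Rgoal(),8)"
```

```text
t 2.8167 tcp stand [-77.4  30.2  77.8] rot err deg [17.66 -2.3   0.37] F [-1.16 -0.03  0.63] q [-0.45  0.38 -1.09 -1.42  0.64  1.54] w -3.8080703554520167e-06
tip [-60.4  30.9  77.1] r 83.1 ang -21.9
[[0.018, -0.013, 0.005], [0.0123, -0.0016, 0.0003], 0]
[[0.018, -0.013, 0.006], [0.0123, -0.0016, 0.0003], 0]
[[0.018, -0.013, 0.006], [0.0123, -0.0016, 0.0003], 0]
[[0.018, -0.013, 0.007], [0.0123, -0.0016, 0.0003], 0]
[[0.019, -0.013, 0.007], [0.0123, -0.0016, 0.0003], 0]
[[0.018, -0.012, 0.007], [0.0123, -0.0016, 0.0003], 0]
[[0.019, -0.012, 0.008], [0.0123, -0.0016, 0.0003], 0]
[[0.018, -0.012, 0.008], [0.0123, -0.0016, 0.0003], 0]
end [ 0.58317408 -0.06271529  0.27150968] [0.53626043 0.61956341 0.43381934 0.37465546]
```

>>> apply_moves(
  steps=[
    [[0.018,-0.013,0.005],[0.0123,-0.0016,0.0003],0],
    [[0.018,-0.013,0.006],[0.0123,-0.0016,0.0003],0],
    [[0.018,-0.013,0.006],[0.0123,-0.0016,0.0003],0],
    [[0.018,-0.013,0.007],[0.0123,-0.0016,0.0003],0],
    [[0.019,-0.013,0.007],[0.0123,-0.0016,0.0003],0],
    [[0.018,-0.012,0.007],[0.0123,-0.0016,0.0003],0],
    [[0.019,-0.012,0.008],[0.0123,-0.0016,0.0003],0],
    [[0.018,-0.012,0.008],[0.0123,-0.0016,0.0003],0],
  ],
)

```text
clock: 3.48
eef_pos: [0.5819, -0.0632, 0.2718]
tool_rot: [0.537, 0.62, 0.433, 0.374]
ft_force: [0.2, -0.4, -0.8]
grip_width: -0.0001
grasp_force: 0.0
```

```bash
python3 -c "
from h import *
o=stt();plan(o['eef_pos'],Ro.from_quat(o['tool_rot']),tip(-.012,-50),Rgoal(),8)
p,d,c=snap(2);measure(p,d,c);cv2.imwrite('pics/wrist2.png',p[:,:,::-1])"
```

```text
t 3.4833 tcp stand [-72.3  59.4  56.3] rot err deg [-0.21  0.05 -0.07] F [ 0.09 -0.45 -0.83] q [-0.31  0.04 -0.96 -0.61  0.43  1.4 ] w -7.460446409134555e-05
tip [-56.3  59.3  50.4] r 77.9 ang -49.6
[[0.0, 0.009, 0.026], [-0.0001, 0.0, -0.0], 0]
[[0.0, 0.009, 0.026], [-0.0001, 0.0, -0.0], 0]
[[0.0, 0.009, 0.026], [-0.0001, 0.0, -0.0], 0]
[[0.0, 0.01, 0.026], [-0.0001, 0.0, -0.0], 0]
[[0.001, 0.009, 0.026], [-0.0001, 0.0, -0.0], 0]
[[0.0, 0.01, 0.026], [-0.0001, 0.0, -0.0], 0]
[[0.001, 0.009, 0.026], [-0.0001, 0.0, -0.0], 0]
[[0.0, 0.01, 0.027], [-0.0001, 0.0, -0.0], 0]
end [ 0.62581864 -0.0564536   0.27150571] [0.53658206 0.6193577  0.43350546 0.37489832]
cap 107 [344.5  15. ] yz [0.1891 0.0453] r 0.1944 theta 4.947
cap 127 [187.5 210.3] yz [ 0.0425 -0.1041] r 0.1124 theta 3.529
label 754 [136.1 185.7] yz [ 0.0673 -0.1437] r 0.1587 theta 3.58
label 36 [176.3 200.6] yz [ 0.0582 -0.0961] r 0.1123 theta 3.686
```

View pics/wrist2.png

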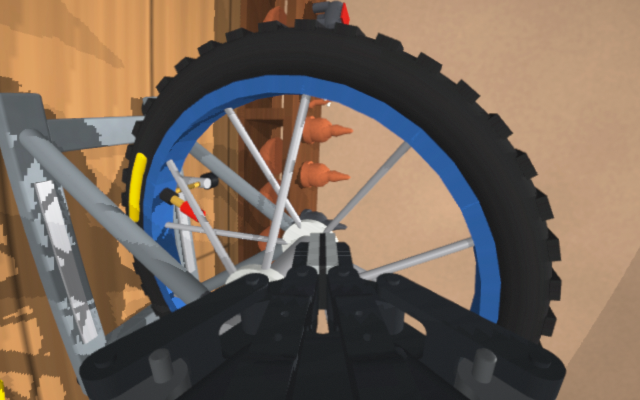

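The wrist image shows the closed fingertips at (320,240), between the front spokes running to (305,100) and (470,240). I insert there.

>>> apply_moves(
  steps=[
    [[0,0.009,0.026],[0,0,0],0],
    [[0,0.009,0.026],[0,0,0],0],
    [[0,0.009,0.026],[0,0,0],0],
    [[0,0.01,0.026],[0,0,0],0],
    [[0.001,0.009,0.026],[0,0,0],0],
    [[0,0.01,0.026],[0,0,0],0],
    [[0.001,0.009,0.026],[0,0,0],0],
    [[0,0.01,0.027],[0,0,0],0],
  ],
)

```text
clock: 4.2
eef_pos: [0.6271, -0.0569, 0.2719]
tool_rot: [0.537, 0.619, 0.434, 0.375]
ft_force: [-0.4, 0.1, 0.1]
grip_width: 0.0002
grasp_force: 0.0
```

```bash
cat >> h.py <<'E'
def arc(p,R,a0,a1,n,x=-.012):
    for i in range(n):
        t=tip(x,a0+(a1-a0)*(i+1)/n);sh=np.round(R.inv().apply((t-p))/.2,4);print([sh.tolist(),[0,0,0],0]);p=p+R.apply(sh*.2)
E
python3 -c "
from h import *
o=stt();arc(tip(-.012,-50),Rgoal(),-50,62,48)"
```

```text
t 4.2 tcp stand [-26.7  59.1  56.4] rot err deg [-0.03  0.06 -0.08] F [-0.42  0.2   0.05] q [-0.26  0.12 -0.87 -0.61  0.38  1.43] w 0.00015626173108380448
tip [-10.7  59.   50.5] r 77.7 ang -49.4
[[-0.0105, 0.0112, -0.0041], [0, 0, 0], 0]
[[-0.0109, 0.0109, -0.0039], [0, 0, 0], 0]
[[-0.0114, 0.0104, -0.0038], [0, 0, 0], 0]
[[-0.0118, 0.0099, -0.0036], [0, 0, 0], 0]
[[-0.0123, 0.0095, -0.0035], [0, 0, 0], 0]
[[-0.0126, 0.009, -0.0033], [0, 0, 0], 0]
[[-0.0131, 0.0085, -0.0031], [0, 0, 0], 0]
[[-0.0134, 0.0081, -0.0029], [0, 0, 0], 0]
[[-0.0137, 0.0075, -0.0027], [0, 0, 0], 0]
[[-0.014, 0.0069, -0.0026], [0, 0, 0], 0]
[[-0.0144, 0.0065, -0.0023], [0, 0, 0], 0]
[[-0.0146, 0.0058, -0.0021], [0, 0, 0], 0]
[[-0.0148, 0.0053, -0.002], [0, 0, 0], 0]
[[-0.0151, 0.0048, -0.0017], [0, 0, 0], 0]
[[-0.0152, 0.0041, -0.0015], [0, 0, 0], 0]
[[-0.0154, 0.0036, -0.0013], [0, 0, 0], 0]
[[-0.0156, 0.003, -0.0011], [0, 0, 0], 0]
[[-0.0157, 0.0023, -0.0008], [0, 0, 0], 0]
[[-0.0157, 0.0018, -0.0007], [0, 0, 0], 0]
[[-0.0159, 0.0012, -0.0004], [0, 0, 0], 0]
[[-0.0159, 0.0006, -0.0002], [0, 0, 0], 0]
[[-0.
[... 443 characters left out ...]
0021], [0, 0, 0], 0]
[[-0.0143, -0.0065, 0.0024], [0, 0, 0], 0]
[[-0.014, -0.0071, 0.0026], [0, 0, 0], 0]
[[-0.0137, -0.0076, 0.0027], [0, 0, 0], 0]
[[-0.0133, -0.008, 0.003], [0, 0, 0], 0]
[[-0.013, -0.0086, 0.0031], [0, 0, 0], 0]
[[-0.0126, -0.0091, 0.0033], [0, 0, 0], 0]
[[-0.0122, -0.0096, 0.0035], [0, 0, 0], 0]
[[-0.0118, -0.01, 0.0036], [0, 0, 0], 0]
[[-0.0113, -0.0105, 0.0038], [0, 0, 0], 0]
[[-0.0109, -0.0108, 0.004], [0, 0, 0], 0]
[[-0.0104, -0.0113, 0.0041], [0, 0, 0], 0]
[[-0.0099, -0.0117, 0.0042], [0, 0, 0], 0]
[[-0.0093, -0.0121, 0.0044], [0, 0, 0], 0]
[[-0.0089, -0.0124, 0.0045], [0, 0, 0], 0]
[[-0.0083, -0.0127, 0.0047], [0, 0, 0], 0]
[[-0.0077, -0.013, 0.0047], [0, 0, 0], 0]
```

>>> apply_moves(
  steps=[
    [[-0.0105,0.0112,-0.0041],[0,0,0],0],
    [[-0.0109,0.0109,-0.0039],[0,0,0],0],
    [[-0.0114,0.0104,-0.0038],[0,0,0],0],
    [[-0.0118,0.0099,-0.0036],[0,0,0],0],
    [[-0.0123,0.0095,-0.0035],[0,0,0],0],
    [[-0.0126,0.009,-0.0033],[0,0,0],0],
    [[-0.0131,0.0085,-0.0031],[0,0,0],0],
    [[-0.0134,0.0081,-0.0029],[0,0,0],0],
  ],
)

```text
clock: 4.87
eef_pos: [0.6287, -0.0756, 0.288]
tool_rot: [0.537, 0.62, 0.434, 0.374]
ft_force: [-0.5, 2.6, -1.5]
grip_width: 0.0002
grasp_force: 1.0
```

>>> apply_moves(
  steps=[
    [[-0.0137,0.0075,-0.0027],[0,0,0],0],
    [[-0.014,0.0069,-0.0026],[0,0,0],0],
    [[-0.0144,0.0065,-0.0023],[0,0,0],0],
    [[-0.0146,0.0058,-0.0021],[0,0,0],0],
    [[-0.0148,0.0053,-0.002],[0,0,0],0],
    [[-0.0151,0.0048,-0.0017],[0,0,0],0],
    [[-0.0152,0.0041,-0.0015],[0,0,0],0],
    [[-0.0154,0.0036,-0.0013],[0,0,0],0],
  ],
)

```text
clock: 5.53
eef_pos: [0.6327, -0.0994, 0.2984]
tool_rot: [0.536, 0.619, 0.434, 0.375]
ft_force: [0.6, 2.0, -1.1]
grip_width: 0.0003
grasp_force: 1.0
```

```bash
python3 -c "
from h import *
o=stt();p,d,c=snap(3);measure(p,d,c)"
```

```text
t 5.5333 tcp stand [-27.3  16.2  82.9] rot err deg [ 0.01  0.05 -0.06] F [ 0.9   1.9  -1.13] q [-0.36  0.09 -0.8  -0.49  0.47  1.39] w 0.0002622496529634241
tip [-11.3  16.2  77.1] r 78.8 ang -11.9
cap 130 [317.4  43.8] yz [0.1204 0.0712] r 0.1399 theta 5.247
cap 66 [115.9 126.2] yz [ 0.0788 -0.0887] r 0.1186 theta 3.868
cap 127 [137.  136.6] yz [ 0.0715 -0.0677] r 0.0985 theta 3.954
label 1272 [62.7 77. ] yz [ 0.1134 -0.11  ] r 0.158 theta 3.942
label 78 [110.9 111.8] yz [ 0.089  -0.0646] r 0.11 theta 4.084
```

>>> apply_moves(
  steps=[
    [[-0.0156,0.003,-0.0011],[0,0,0],0],
    [[-0.0157,0.0023,-0.0008],[0,0,0],0],
    [[-0.0157,0.0018,-0.0007],[0,0,0],0],
    [[-0.0159,0.0012,-0.0004],[0,0,0],0],
    [[-0.0159,0.0006,-0.0002],[0,0,0],0],
    [[-0.0158,-0.0001,0],[0,0,0],0],
    [[-0.0159,-0.0006,0.0002],[0,0,0],0],
    [[-0.0158,-0.0013,0.0005],[0,0,0],0],
  ],
)

```text
clock: 6.25
eef_pos: [0.6362, -0.1245, 0.2997]
tool_rot: [0.536, 0.619, 0.434, 0.375]
ft_force: [0.1, 2.9, -0.6]
grip_width: 0.0003
grasp_force: 1.1
```

>>> apply_moves(
  steps=[
    [[-0.0158,-0.0019,0.0007],[0,0,0],0],
    [[-0.0156,-0.0024,0.0009],[0,0,0],0],
    [[-0.0156,-0.0031,0.0011],[0,0,0],0],
    [[-0.0154,-0.0036,0.0013],[0,0,0],0],
    [[-0.0152,-0.0043,0.0015],[0,0,0],0],
    [[-0.015,-0.0048,0.0018],[0,0,0],0],
    [[-0.0149,-0.0054,0.002],[0,0,0],0],
    [[-0.0145,-0.0059,0.0021],[0,0,0],0],
  ],
)

```text
clock: 6.92
eef_pos: [0.6398, -0.1486, 0.293]
tool_rot: [0.536, 0.619, 0.434, 0.375]
ft_force: [-0.7, 3.2, -0.7]
grip_width: -0.0001
grasp_force: 1.1
```

>>> apply_moves(
  steps=[
    [[-0.0143,-0.0065,0.0024],[0,0,0],0],
    [[-0.014,-0.0071,0.0026],[0,0,0],0],
    [[-0.0137,-0.0076,0.0027],[0,0,0],0],
    [[-0.0133,-0.008,0.003],[0,0,0],0],
    [[-0.013,-0.0086,0.0031],[0,0,0],0],
    [[-0.0126,-0.0091,0.0033],[0,0,0],0],
    [[-0.0122,-0.0096,0.0035],[0,0,0],0],
    [[-0.0118,-0.01,0.0036],[0,0,0],0],
  ],
)

```text
clock: 7.58
eef_pos: [0.6428, -0.1694, 0.2788]
tool_rot: [0.536, 0.619, 0.434, 0.375]
ft_force: [0.5, 2.5, -0.4]
grip_width: 0.0001
grasp_force: 1.0
```

```bash
python3 -c "
from h import *
o=stt();p,d,c=snap(4);measure(p,d,c)"
```

```text
t 7.5833 tcp stand [-27.3 -54.5  63.3] rot err deg [ 0.01  0.07 -0.06] F [ 0.88  2.38 -0.37] q [-0.5   0.19 -0.73 -0.49  0.6   1.32] w 5.4280433002265386e-05
tip [-11.3 -54.5  57.5] r 79.2 ang 43.5
```

>>> apply_moves(
  steps=[
    [[-0.0113,-0.0105,0.0038],[0,0,0],0],
    [[-0.0109,-0.0108,0.004],[0,0,0],0],
    [[-0.0104,-0.0113,0.0041],[0,0,0],0],
    [[-0.0099,-0.0117,0.0042],[0,0,0],0],
    [[-0.0093,-0.0121,0.0044],[0,0,0],0],
    [[-0.0089,-0.0124,0.0045],[0,0,0],0],
    [[-0.006,-0.009,0.003],[0,0,0],0],
    [[0,0,0],[0,0,0],0],
  ],
)

```text
clock: 8.3
eef_pos: [0.6444, -0.1831, 0.2613]
tool_rot: [0.537, 0.619, 0.433, 0.375]
ft_force: [0.9, -0.3, 0.2]
grip_width: 0.0
grasp_force: 0.0
```

```bash
python3 -c "
from h import *
o=stt();R=Ro.from_quat(o['tool_rot']);p=o['eef_pos']
t=p+S()@[0,.004,.006]
print('backoff');plan(p,R,t,R,2);print('out');plan(t,R,t+S()@[-.045,0,0],R,6);print('to entry');plan(t+S()@[-.045,0,0],R,tip(-.055,-13),Rgoal(),8)
print('in');plan(tip(-.055,-13),Rgoal(),tip(-.012,-13),Rgoal(),8)"
```

```text
t 8.3 tcp stand [-27.7 -68.3  45.8] rot err deg [-0.08  0.15 -0.11] F [ 0.87 -0.46  0.15] q [-0.53  0.24 -0.73 -0.53  0.62  1.31] w 4.839508042423086e-05
tip [-11.7 -68.3  40. ] r 79.2 ang 59.7
backoff
[[0.01, 0.014, -0.005], [0.0, 0.0, 0.0], 0]
[[0.01, 0.014, -0.005], [0.0, 0.0, 0.0], 0]
end [ 0.64391797 -0.17911776  0.26729233] [0.53723958 0.61887782 0.43311563 0.37519958]
out
[[-0.0, -0.013, -0.035], [0.0, 0.0, 0.0], 0]
[[-0.0, -0.013, -0.035], [0.0, 0.0, 0.0], 0]
[[-0.0, -0.013, -0.035], [0.0, 0.0, 0.0], 0]
[[-0.0, -0.013, -0.035], [0.0, 0.0, 0.0], 0]
[[-0.0, -0.013, -0.036], [0.0, 0.0, 0.0], 0]
[[-0.001, -0.012, -0.035], [0.0, 0.0, 0.0], 0]
end [ 0.59941726 -0.18566101  0.26736386] [0.53723958 0.61887782 0.43311563 0.37519958]
to entry
[[0.051, 0.018, -0.006], [-0.0001, 0.0001, -0.0001], 0]
[[0.051, 0.018, -0.005], [-0.0001, 0.0001, -0.0001], 0]
[[0.051, 0.018, -0.006], [-0.0001, 0.0001, -0.0001], 0]
[[0.051, 0.018, -0.005], [-0.0001, 0.0001, -0.0001], 0]
[[0.051, 0.018, -0.005], [-0.0001, 0.0001, -0.0001], 0]
[[0.051, 0.018, -0.006], [-0.0001, 0.0001, -0.0001], 0]
[[0.052, 0.018, -0.005], [-0.0001, 0.0001, -0.0001], 0]
[[0.051, 0.017, -0.006], [-0.0001, 0.0001, -0.0001], 0]
end [ 0.58917359 -0.10444484  0.29725216] [0.53544485 0.61947869 0.43409593 0.37564037]
in
[[0.0, 0.009, 0.025], [0.0, 0.0, 0.0], 0]
[[0.0, 0.009, 0.025], [0.0, 0.0, 0.0], 0]
[[0.0, 0.009, 0.025], [0.0, 0.0, 0.0], 0]
[[0.0, 0.009, 0.025], [0.0, 0.0, 0.0], 0]
[[0.0, 0.009, 0.026], [0.0, 0.0, 0.0], 0]
[[0.0, 0.01, 0.025], [0.0, 0.0, 0.0], 0]
[[0.0, 0.009, 0.026], [0.0, 0.0, 0.0], 0]
[[0.0, 0.01, 0.025], [0.0, 0.0, 0.0], 0]
end [ 0.63181055 -0.09817225  0.29740504] [0.53579175 0.61962672 0.4338673  0.37516542]
```

>>> apply_moves(
  steps=[
    [[0.01,0.014,-0.005],[0,0,0],0],
    [[0.01,0.014,-0.005],[0,0,0],0],
    [[0,-0.013,-0.035],[0,0,0],0],
    [[0,-0.013,-0.035],[0,0,0],0],
    [[0,-0.013,-0.035],[0,0,0],0],
    [[0,-0.013,-0.035],[0,0,0],0],
    [[0,-0.013,-0.036],[0,0,0],0],
    [[0,-0.012,-0.035],[0,0,0],0],
  ],
)

```text
clock: 8.97
eef_pos: [0.5985, -0.1849, 0.268]
tool_rot: [0.537, 0.619, 0.434, 0.375]
ft_force: [1.4, 0.2, 0.2]
grip_width: -0.0001
grasp_force: 0.0
```

>>> apply_moves(
  steps=[
    [[0.051,0.018,-0.006],[0,0,0],0],
    [[0.051,0.018,-0.005],[0,0,0],0],
    [[0.051,0.018,-0.006],[0,0,0],0],
    [[0.051,0.018,-0.005],[0,0,0],0],
    [[0.051,0.018,-0.005],[0,0,0],0],
    [[0.051,0.018,-0.006],[0,0,0],0],
    [[0.052,0.018,-0.005],[0,0,0],0],
    [[0.051,0.017,-0.006],[0,0,0],0],
  ],
)

```text
clock: 9.63
eef_pos: [0.5892, -0.1021, 0.2987]
tool_rot: [0.536, 0.619, 0.434, 0.375]
ft_force: [0.0, 0.6, 0.6]
grip_width: -0.0
grasp_force: 0.0
```

```bash
python3 -c "
from h import *
o=stt();p,d,c=snap(5);measure(p,d,c);cv2.imwrite('pics/wrist5.png',p[:,:,::-1]);s=snap(5,'side');measure(*s)"
```

```text
t 9.6333 tcp stand [-70.6  19.8  83.2] rot err deg [ 0.02  0.02 -0.04] F [0.1  0.59 0.58] q [-0.41  0.01 -0.87 -0.48  0.52  1.36] w -4.796013548584073e-05
tip [-54.7  19.8  77.3] r 79.8 ang -14.3
cap 536 [303.8 102. ] yz [0.0975 0.0447] r 0.1073 theta 5.143
label 1723 [342.6  16.4] yz [0.1429 0.0769] r 0.1623 theta 5.206
label 81 [315.   75.7] yz [0.1121 0.0601] r 0.1272 theta 5.205
label 30 [336.2 165.7] yz [0.1463 0.0692] r 0.1618 theta 5.154
```

View pics/wrist5.png

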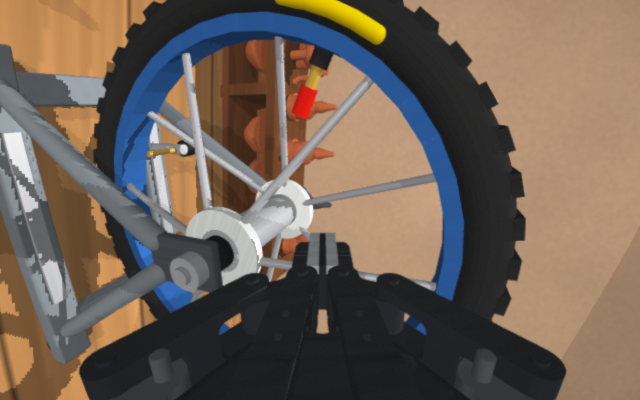

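The wrist view shows the red cap at (304,102), so theta is 5.14. The fingertips at (320,240) are in the gap behind the next front spoke, near (435,285). I insert there and push.

>>> apply_moves(
  steps=[
    [[0,0.009,0.025],[0,0,0],0],
    [[0,0.009,0.025],[0,0,0],0],
    [[0,0.009,0.025],[0,0,0],0],
    [[0,0.009,0.025],[0,0,0],0],
    [[0,0.009,0.026],[0,0,0],0],
    [[0,0.01,0.025],[0,0,0],0],
    [[0,0.009,0.026],[0,0,0],0],
    [[0,0.008,0.025],[0,0,0],0],
  ],
)

```text
clock: 10.4
eef_pos: [0.6325, -0.0975, 0.2977]
tool_rot: [0.536, 0.619, 0.434, 0.375]
ft_force: [0.8, -0.2, -0.4]
grip_width: 0.0
grasp_force: 0.0
```

>>> apply_moves(
  steps=[
    [[-0.0156,0.003,-0.0011],[0,0,0],0],
    [[-0.0157,0.0023,-0.0008],[0,0,0],0],
    [[-0.0157,0.0018,-0.0007],[0,0,0],0],
    [[-0.0159,0.0012,-0.0004],[0,0,0],0],
    [[-0.0159,0.0006,-0.0002],[0,0,0],0],
    [[-0.0158,-0.0001,0],[0,0,0],0],
    [[-0.0159,-0.0006,0.0002],[0,0,0],0],
    [[-0.0158,-0.0013,0.0005],[0,0,0],0],
  ],
)

```text
clock: 11.07
eef_pos: [0.6351, -0.1223, 0.2987]
tool_rot: [0.537, 0.619, 0.434, 0.375]
ft_force: [0.8, 2.4, -1.2]
grip_width: 0.0001
grasp_force: 1.0
```

>>> apply_moves(
  steps=[
    [[-0.0158,-0.0019,0.0007],[0,0,0],0],
    [[-0.0156,-0.0024,0.0009],[0,0,0],0],
    [[-0.0156,-0.0031,0.0011],[0,0,0],0],
    [[-0.0154,-0.0036,0.0013],[0,0,0],0],
    [[-0.0152,-0.0043,0.0015],[0,0,0],0],
    [[-0.015,-0.0048,0.0018],[0,0,0],0],
    [[-0.0149,-0.0054,0.002],[0,0,0],0],
    [[-0.0145,-0.0059,0.0021],[0,0,0],0],
  ],
)

```text
clock: 11.73
eef_pos: [0.639, -0.1469, 0.2926]
tool_rot: [0.536, 0.619, 0.434, 0.375]
ft_force: [0.2, 2.7, 0.1]
grip_width: 0.0
grasp_force: 1.1
```

>>> apply_moves(
  steps=[
    [[-0.0143,-0.0065,0.0024],[0,0,0],0],
    [[-0.014,-0.0071,0.0026],[0,0,0],0],
    [[-0.0137,-0.0076,0.0027],[0,0,0],0],
    [[-0.0133,-0.008,0.003],[0,0,0],0],
    [[-0.013,-0.0086,0.0031],[0,0,0],0],
    [[-0.0126,-0.0091,0.0033],[0,0,0],0],
    [[-0.008,-0.006,0.002],[0,0,0],0],
    [[0,0,0],[0,0,0],0],
  ],
)

```text
clock: 12.4
eef_pos: [0.6415, -0.1652, 0.2809]
tool_rot: [0.537, 0.619, 0.433, 0.376]
ft_force: [-0.4, 0.8, -0.2]
grip_width: -0.0001
grasp_force: 0.0
```

```bash
python3 -c "
from h import *
o=stt();p,d,c=snap(6);measure(p,d,c);cv2.imwrite('pics/wrist6.png',p[:,:,::-1]);s=snap(6,'side');measure(*s);s=snap(6,'scene');measure(*s)"
```

```text
t 12.4 tcp stand [-28.1 -50.2  65.4] rot err deg [-0.03  0.18 -0.08] F [-0.3   0.84 -0.18] q [-0.5   0.18 -0.73 -0.49  0.59  1.32] w -7.22349969660029e-05
tip [-12.1 -50.3  59.6] r 78.0 ang 40.1
cap 31 [329.4   2.7] yz [0.072  0.0597] r 0.0935 theta 5.404
cap 1201 [410.2  58.9] yz [0.0447 0.0989] r 0.1085 theta 5.858
label 2496 [577.   39.7] yz [0.0468 0.1568] r 0.1637 theta 5.993
label 269 [447.7  39.5] yz [0.0484 0.1137] r 0.1236 theta 5.881
label 24 [351.4 159.2] yz [0.0666 0.1508] r 0.1648 theta 5.867
label 39 [329.7 211. ] yz [0.0888 0.0943] r 0.1295 theta 5.528
label 22 [269.6 256. ] yz [-0.1177 -0.0087] r 0.118 theta 1.644
label 65 [241.6 260.4] yz [-0.2034  0.0314] r 0.2058 theta 1.417
```

View pics/wrist6.png

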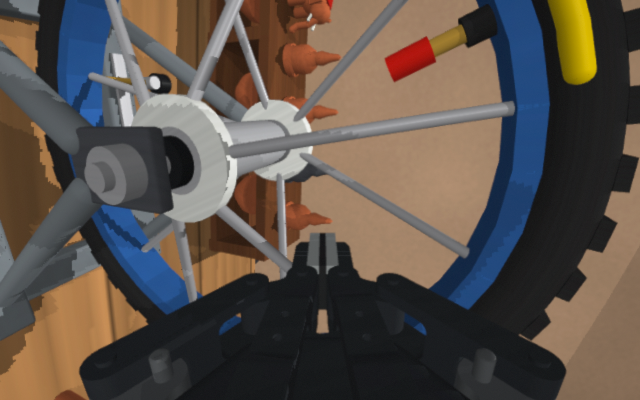

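The wrist view shows the cap at (410,59) and theta at 5.86, so about 24° remain. I approach the last part more slowly.

```bash
python3 -c "
from h import *
arc(tip(-.012,40),Rgoal(),40,66,16)"
```

```text
[[-0.0084, -0.0068, 0.0025], [0, 0, 0], 0]
[[-0.0081, -0.007, 0.0025], [0, 0, 0], 0]
[[-0.008, -0.0072, 0.0027], [0, 0, 0], 0]
[[-0.0077, -0.0075, 0.0027], [0, 0, 0], 0]
[[-0.0075, -0.0076, 0.0027], [0, 0, 0], 0]
[[-0.0073, -0.0078, 0.0029], [0, 0, 0], 0]
[[-0.007, -0.0081, 0.0029], [0, 0, 0], 0]
[[-0.0068, -0.0082, 0.003], [0, 0, 0], 0]
[[-0.0065, -0.0084, 0.0031], [0, 0, 0], 0]
[[-0.0063, -0.0085, 0.0031], [0, 0, 0], 0]
[[-0.006, -0.0088, 0.0031], [0, 0, 0], 0]
[[-0.0057, -0.0088, 0.0033], [0, 0, 0], 0]
[[-0.0055, -0.0091, 0.0033], [0, 0, 0], 0]
[[-0.0052, -0.0091, 0.0033], [0, 0, 0], 0]
[[-0.005, -0.0093, 0.0034], [0, 0, 0], 0]
[[-0.0046, -0.0095, 0.0034], [0, 0, 0], 0]
```

>>> apply_moves(
  steps=[
    [[-0.0084,-0.0068,0.0025],[0,0,0],0],
    [[-0.0081,-0.007,0.0025],[0,0,0],0],
    [[-0.008,-0.0072,0.0027],[0,0,0],0],
    [[-0.0077,-0.0075,0.0027],[0,0,0],0],
    [[-0.0075,-0.0076,0.0027],[0,0,0],0],
    [[-0.0073,-0.0078,0.0029],[0,0,0],0],
    [[-0.007,-0.0081,0.0029],[0,0,0],0],
    [[-0.0068,-0.0082,0.003],[0,0,0],0],
  ],
)

```text
clock: 13.22
eef_pos: [0.6432, -0.1763, 0.2683]
tool_rot: [0.536, 0.619, 0.434, 0.375]
ft_force: [-1.0, 2.3, 1.3]
grip_width: -0.0001
grasp_force: 1.0
```

>>> apply_moves(
  steps=[
    [[-0.0065,-0.0084,0.0031],[0,0,0],0],
    [[-0.0063,-0.0085,0.0031],[0,0,0],0],
    [[-0.003,-0.0045,0.0016],[0,0,0],0],
    [[0,0,0],[0,0,0],0],
    [[0,0,0],[0,0,0],0],
    [[0,0,0],[0,0,0],0],
    [[0,0,0],[0,0,0],0],
    [[0,0,0],[0,0,0],0],
  ],
)

```text
clock: 13.88
eef_pos: [0.6436, -0.1796, 0.2639]
tool_rot: [0.537, 0.619, 0.434, 0.375]
ft_force: [-0.3, -0.0, -0.5]
grip_width: 0.0001
grasp_force: 0.0
```

```bash
python3 -c "
from h import *
o=stt();p,d,c=snap(7);measure(p,d,c);s=snap(7,'side');measure(*s);s=snap(7,'scene');measure(*s)"
```

```text
t 13.8833 tcp stand [-28.1 -64.7  48.4] rot err deg [-0.01  0.09 -0.07] F [-0.3   0.04 -0.45] q [-0.52  0.23 -0.73 -0.53  0.62  1.31] w 7.97870248239312e-05
tip [-12.1 -64.7  42.6] r 77.5 ang 56.6
cap 1303 [467.6  93.3] yz [0.015  0.1079] r 0.109 theta 6.145
label 2673 [630.4 105.2] yz [0.0109 0.1604] r 0.1608 theta 6.216
label 253 [511.6  87.1] yz [0.0163 0.1211] r 0.1222 theta 6.149
label 25 [360.6 163.4] yz [0.02   0.1651] r 0.1663 theta 6.163
label 44 [315.3 214.2] yz [0.0404 0.1082] r 0.1155 theta 5.926
label 16 [269.6 256.2] yz [-0.1177 -0.0095] r 0.118 theta 1.651
label 65 [241.6 260.4] yz [-0.2034  0.0314] r 0.2058 theta 1.417
```

>>> apply_moves(
  steps=[
    [[-0.006,-0.0088,0.0031],[0,0,0],0],
    [[-0.0057,-0.0088,0.0033],[0,0,0],0],
    [[-0.0055,-0.0091,0.0033],[0,0,0],0],
    [[-0.0052,-0.0091,0.0033],[0,0,0],0],
    [[-0.005,-0.0093,0.0034],[0,0,0],0],
    [[-0.0046,-0.0095,0.0034],[0,0,0],0],
    [[0,0,0],[0,0,0],0],
    [[0,0,0],[0,0,0],0],
  ],
)

```text
clock: 14.7
eef_pos: [0.6443, -0.1862, 0.2515]
tool_rot: [0.537, 0.619, 0.433, 0.375]
ft_force: [-0.9, 0.3, -0.4]
grip_width: 0.0
grasp_force: 0.0
```

```bash
python3 -c "
from h import *
o=stt();p,d,c=snap(8);measure(p,d,c);s=snap(8,'side');measure(*s)
R=Ro.from_quat(o['tool_rot']);p=o['eef_pos']
t=p+S()@[0,.004,.006]
print('backoff');plan(p,R,t,R,2);print('out');plan(t,R,t+S()@[-.045,0,0],R,6)"
```

```text
t 14.7 tcp stand [-28.3 -71.3  36. ] rot err deg [-0.08  0.13 -0.12] F [-0.84  0.45 -0.39] q [-0.54  0.26 -0.73 -0.56  0.63  1.3 ] w 3.3824964418426995e-05
tip [-12.3 -71.4  30.2] r 77.5 ang 67.1
cap 1376 [496.9 120.9] yz [-0.0033  0.109 ] r 0.109 theta 0.031
label 17 [128.8  50.5] yz [ 0.0361 -0.0877] r 0.0949 theta 3.532
label 21 [159.6  55.3] yz [ 0.0313 -0.0634] r 0.0707 theta 3.6
label 273 [542.4 122.7] yz [-0.003   0.1211] r 0.1212 theta 0.025
label 597 [632.1 210.7] yz [-0.0339  0.1576] r 0.1612 theta 0.212
label 23 [365.3 166.9] yz [-0.0033  0.1667] r 0.1667 theta 0.02
backoff
[[0.01, 0.014, -0.005], [0.0, 0.0, 0.0], 0]
[[0.01, 0.014, -0.005], [0.0, 0.0, 0.0], 0]
end [ 0.64379526 -0.18220107  0.25747212] [0.53714198 0.6189693  0.43324009 0.3750447 ]
out
[[-0.0, -0.013, -0.035], [0.0, 0.0, 0.0], 0]
[[-0.0, -0.013, -0.035], [0.0, 0.0, 0.0], 0]
[[-0.0, -0.013, -0.035], [0.0, 0.0, 0.0], 0]
[[-0.0, -0.013, -0.035], [0.0, 0.0, 0.0], 0]
[[-0.0, -0.013, -0.036], [0.0, 0.0, 0.0], 0]
[[-0.001, -0.012, -0.035], [0.0, 0.0, 0.0], 0]
end [ 0.59929899 -0.18876293  0.25754373] [0.53714198 0.6189693  0.43324009 0.3750447 ]
```

The wheel overshot by about 0.03 rad. The finger stands in the gap between the spokes at 15° and 75°, so I ease the 15° spoke back from its other side, slowly.

```bash
python3 -c "
from h import *
o=bot.get_obs();p=o['eef_pos']
arc(p,Rgoal(),67,34,14);print();arc(tip(-.012,34),Rgoal(),34,24,16)"
```

```text
[[0.0036, 0.0137, -0.0038], [0, 0, 0], 0]
[[0.0072, 0.0134, -0.0049], [0, 0, 0], 0]
[[0.0077, 0.0132, -0.0048], [0, 0, 0], 0]
[[0.0084, 0.0129, -0.0047], [0, 0, 0], 0]
[[0.0088, 0.0126, -0.0046], [0, 0, 0], 0]
[[0.0095, 0.0122, -0.0044], [0, 0, 0], 0]
[[0.0099, 0.0118, -0.0043], [0, 0, 0], 0]
[[0.0105, 0.0114, -0.0042], [0, 0, 0], 0]
[[0.0109, 0.0111, -0.004], [0, 0, 0], 0]
[[0.0114, 0.0106, -0.0038], [0, 0, 0], 0]
[[0.0119, 0.0101, -0.0037], [0, 0, 0], 0]
[[0.0123, 0.0097, -0.0035], [0, 0, 0], 0]
[[0.0127, 0.0091, -0.0034], [0, 0, 0], 0]
[[0.0132, 0.0087, -0.0031], [0, 0, 0], 0]

[[0.0035, 0.0022, -0.0008], [0, 0, 0], 0]
[[0.0036, 0.0022, -0.0008], [0, 0, 0], 0]
[[0.0036, 0.0021, -0.0008], [0, 0, 0], 0]
[[0.0036, 0.0021, -0.0007], [0, 0, 0], 0]
[[0.0037, 0.0021, -0.0008], [0, 0, 0], 0]
[[0.0036, 0.0021, -0.0007], [0, 0, 0], 0]
[[0.0037, 0.0019, -0.0008], [0, 0, 0], 0]
[[0.0037, 0.002, -0.0007], [0, 0, 0], 0]
[[0.0037, 0.0019, -0.0007], [0, 0, 0], 0]
[[0.0038, 0.0019, -0.0007], [0, 0, 0], 0]
[[0.0038, 0.0018, -0.0006], [0, 0, 0], 0]
[[0.0038, 0.0018, -0.0007], [0, 0, 0], 0]
[[0.0038, 0.0018, -0.0006], [0, 0, 0], 0]
[[0.0038, 0.0017, -0.0007], [0, 0, 0], 0]
[[0.0039, 0.0017, -0.0006], [0, 0, 0], 0]
[[0.0039, 0.0017, -0.0006], [0, 0, 0], 0]
```

>>> apply_moves(
  steps=[
    [[0.0036,0.0137,-0.0038],[0,0,0],0],
    [[0.0072,0.0134,-0.0049],[0,0,0],0],
    [[0.0077,0.0132,-0.0048],[0,0,0],0],
    [[0.0084,0.0129,-0.0047],[0,0,0],0],
    [[0.0088,0.0126,-0.0046],[0,0,0],0],
    [[0.0095,0.0122,-0.0044],[0,0,0],0],
    [[0.0099,0.0118,-0.0043],[0,0,0],0],
    [[0.0105,0.0114,-0.0042],[0,0,0],0],
  ],
)

```text
clock: 15.47
eef_pos: [0.6428, -0.1724, 0.2742]
tool_rot: [0.536, 0.619, 0.434, 0.375]
ft_force: [0.1, -0.1, 0.0]
grip_width: -0.0
grasp_force: 0.0
```

>>> apply_moves(
  steps=[
    [[0.0109,0.0111,-0.004],[0,0,0],0],
    [[0.0114,0.0106,-0.0038],[0,0,0],0],
    [[0.0119,0.0101,-0.0037],[0,0,0],0],
    [[0.0123,0.0097,-0.0035],[0,0,0],0],
    [[0.0127,0.0091,-0.0034],[0,0,0],0],
    [[0.0132,0.0087,-0.0031],[0,0,0],0],
    [[0,0,0],[0,0,0],0],
    [[0,0,0],[0,0,0],0],
  ],
)

```text
clock: 16.13
eef_pos: [0.6408, -0.1581, 0.2866]
tool_rot: [0.536, 0.619, 0.434, 0.375]
ft_force: [-0.9, 0.3, -0.1]
grip_width: 0.0001
grasp_force: 0.0
```

```bash
python3 -c "
from h import *
o=stt();p,d,c=snap(9);measure(p,d,c);s=snap(9,'side');measure(*s)"
```

```text
t 16.1333 tcp stand [-27.8 -43.1  71.1] rot err deg [ 0.01  0.05 -0.06] F [-0.85  0.43 -0.09] q [-0.48  0.16 -0.74 -0.48  0.58  1.33] w 0.00010752151081965017
tip [-11.8 -43.1  65.3] r 78.2 ang 33.4
cap 63 [324.8   3. ] yz [0.0793 0.063 ] r 0.1013 theta 5.384
cap 908 [409.3 177.2] yz [-0.0034  0.1084] r 0.1085 theta 0.031
label 4943 [547.  191.3] yz [-0.0008  0.1624] r 0.1624 theta 0.005
label 206 [445.4 180.8] yz [0.0002 0.1242] r 0.1242 theta 6.282
label 28 [366.4 167.6] yz [-0.0083  0.167 ] r 0.1672 theta 0.05
```

>>> apply_moves(
  steps=[
    [[0.0035,0.0022,-0.0008],[0,0,0],0],
    [[0.0036,0.0022,-0.0008],[0,0,0],0],
    [[0.0036,0.0021,-0.0008],[0,0,0],0],
    [[0.0036,0.0021,-0.0007],[0,0,0],0],
    [[0.0037,0.0021,-0.0008],[0,0,0],0],
    [[0.0036,0.0021,-0.0007],[0,0,0],0],
    [[0.0037,0.0019,-0.0008],[0,0,0],0],
    [[0,0,0],[0,0,0],0],
  ],
)

```text
clock: 16.9
eef_pos: [0.64, -0.1532, 0.2897]
tool_rot: [0.536, 0.619, 0.434, 0.375]
ft_force: [0.8, 0.2, 0.2]
grip_width: 0.0
grasp_force: 0.0
```

```bash
python3 -c "
from h import *
o=stt();p,d,c=snap(10);measure(p,d,c);s=snap(10,'side');measure(*s)"
```

```text
t 16.9 tcp stand [-27.8 -38.1  74.2] rot err deg [ 0.    0.05 -0.06] F [0.85 0.09 0.18] q [-0.47  0.15 -0.74 -0.47  0.58  1.33] w 1.1607221723886214e-05
tip [-11.8 -38.1  68.3] r 78.2 ang 29.1
cap 123 [322.7   6.1] yz [0.0831 0.0651] r 0.1055 theta 5.377
cap 873 [402.2 186.2] yz [-0.0034  0.1084] r 0.1084 theta 0.031
label 20 [105.2  95. ] yz [ 0.0453 -0.0769] r 0.0892 theta 3.674
label 21 [134.7  96.2] yz [ 0.0435 -0.0495] r 0.0659 theta 3.862
label 4696 [535.8 202.3] yz [-0.0007  0.1624] r 0.1624 theta 0.004
label 165 [439.3 189.3] yz [0.0012 0.1253] r 0.1253 theta 6.274
label 49 [436.4 194.6] yz [-0.0013  0.1243] r 0.1244 theta 0.01
label 28 [366.4 167.6] yz [-0.0083  0.167 ] r 0.1672 theta 0.05
```

Not in contact yet, so I continue in small steps.

>>> apply_moves(
  steps=[
    [[0.0037,0.002,-0.0007],[0,0,0],0],
    [[0.0037,0.0019,-0.0007],[0,0,0],0],
    [[0.0038,0.0019,-0.0007],[0,0,0],0],
    [[0.0038,0.0018,-0.0006],[0,0,0],0],
    [[0.003,0.0015,-0.0005],[0,0,0],0],
    [[0,0,0],[0,0,0],0],
    [[0,0,0],[0,0,0],0],
    [[0,0,0],[0,0,0],0],
  ],
)

```text
clock: 17.67
eef_pos: [0.6395, -0.1496, 0.2914]
tool_rot: [0.536, 0.619, 0.434, 0.375]
ft_force: [-0.1, -0.6, -1.7]
grip_width: -0.0002
grasp_force: 0.5
```

```bash
python3 -c "
from h import *
o=stt();p,d,c=snap(11);measure(p,d,c);s=snap(11,'side');measure(*s)"
```

```text
t 17.6667 tcp stand [-27.8 -34.5  75.9] rot err deg [-0.01  0.04 -0.07] F [-0.16 -0.61 -1.67] q [-0.47  0.15 -0.74 -0.47  0.57  1.34] w -0.0002218717169632519
tip [-11.8 -34.5  70.1] r 78.1 ang 26.2
cap 110 [320.9   5.4] yz [0.0871 0.0659] r 0.1092 theta 5.36
cap 865 [398.8 185.2] yz [0.0006 0.1084] r 0.1084 theta 6.278
label 25 [106.6  99.3] yz [ 0.0462 -0.0746] r 0.0878 theta 3.696
label 19 [133.6 100. ] yz [ 0.0449 -0.0493] r 0.0667 theta 3.881
label 4717 [532.1 196.4] yz [0.0051 0.1624] r 0.1625 theta 6.252
label 65 [427.7 185. ] yz [0.0062 0.1221] r 0.1222 theta 6.232
label 110 [440.6 189. ] yz [0.0049 0.1275] r 0.1276 theta 6.245
label 26 [364.8 166.3] yz [-0.0006  0.1671] r 0.1671 theta 0.004
```

The valve is at the top: the cap gives -0.005 rad and the side view +0.004. I back off and withdraw.

>>> apply_moves(
  steps=[
    [[-0.01,-0.005,0.002],[0,0,0],0],
    [[-0.01,-0.005,0.002],[0,0,0],0],
    [[0,-0.013,-0.035],[0,0,0],0],
    [[0,-0.013,-0.035],[0,0,0],0],
    [[0,-0.013,-0.035],[0,0,0],0],
    [[0,-0.013,-0.035],[0,0,0],0],
    [[0,-0.013,-0.035],[0,0,0],0],
    [[0,-0.013,-0.035],[0,0,0],0],
  ],
)

```text
clock: 18.43
eef_pos: [0.5949, -0.1602, 0.2891]
tool_rot: [0.536, 0.619, 0.434, 0.375]
ft_force: [-0.8, -0.3, -0.0]
grip_width: -0.0002
grasp_force: 0.0
```

>>> apply_moves(
  steps=[
    [[0,0,-0.035],[0,0,0],0],
    [[0,0,-0.035],[0,0,0],0],
    [[0,0,-0.035],[0,0,0],0],
    [[0,0,-0.035],[0,0,0],0],
    [[0,0,-0.035],[0,0,0],0],
    [[0,0,-0.035],[0,0,0],0],
    [[0,0,0],[0,0,0],0],
    [[0,0,0],[0,0,0],0],
  ],
)

```text
clock: 19.1
eef_pos: [0.5566, -0.1661, 0.3039]
tool_rot: [0.536, 0.619, 0.434, 0.376]
ft_force: [0.2, -0.4, -0.3]
grip_width: 0.0001
grasp_force: 0.0
```

```bash
python3 -c "
from h import *
o=stt();p,d,c=snap(12);m=measure(p,d,c);s=snap(12,'side');measure(*s)
P,uv=pts(c,d,m);Q=(P-HUB)@S();k=(np.hypot(Q[:,1],Q[:,2])<.2)&(Q[:,0]<-.012)&(Q[:,0]>-.02);F=P[k];q=Q[k][:,1:]
s_=np.linalg.lstsq(np.c_[2*q,np.ones(len(q))],(q**2).sum(1),rcond=None)[0];print('rim centre offset',s_[:2],np.sqrt(s_[2]+s_[0]**2+s_[1]**2))
cv2.imwrite('pics/wrist12.png',p[:,:,::-1])"
```

```text
t 19.1 tcp stand [-112.2  -38.8   88.4] rot err deg [ 0.04  0.11 -0.04] F [ 0.14 -0.39 -0.3 ] q [-0.61 -0.   -0.85 -0.38  0.7   1.26] w 5.6284163727119114e-05
tip [-96.2 -38.8  82.6] r 91.3 ang 25.2
cap 134 [330.5  17.8] yz [0.102  0.0552] r 0.116 theta 5.209
cap 345 [393.3 153.3] yz [0.0007 0.1084] r 0.1084 theta 6.277
label 1654 [472.2 157.5] yz [0.0033 0.163 ] r 0.163 theta 6.263
label 49 [415.5 154.4] yz [0.0032 0.1258] r 0.1258 theta 6.258
label 26 [364.8 166.3] yz [-0.0006  0.1671] r 0.1671 theta 0.004
rim centre offset [-0.00017032  0.0008013 ] 0.14880865722722586
```

View pics/wrist12.png

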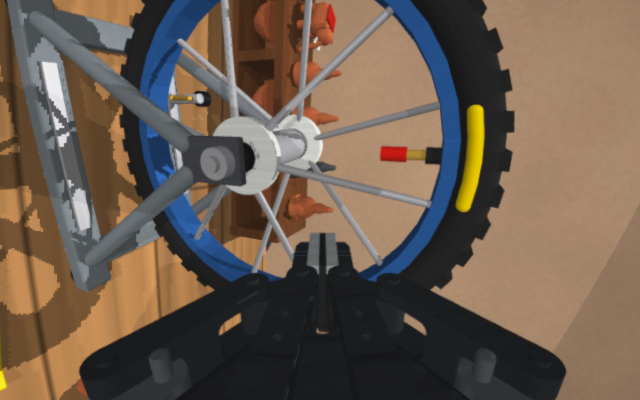

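The view shows the cap at (393,153) pointing straight up (image right). The rim centre has not moved, and the gripper is clear of the wheel.

```bash
python3 -c "
from workcell import bot
print(bot.job_done())"
```

```text
the job is handed in; nothing more can be done
None
```

The job is handed in: the valve stands at the very top, measured within about 0.02 rad; the wheel was at rest with the gripper clear, and it took about 19 s of the 54 s allowed.

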